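# Clamp and check a bar, then rack it the other way round

## Robot

A 6-joint arm with a two-finger parallel gripper is mounted at the origin on the work surface. World frame = base frame: x ahead of the robot, y to its left, z up, the work surface at z = 0. Lengths are in m, angles in rad, forces in N, time in s.
With the tool pointing down it reaches from about 0.325 to 0.85 m from the base axis. Payload 15.5 kg.
Tool frame: the origin (TCP) lies at the very end of the fingers, on their centre line; the grasp point (between the pads) lies ctrl.pinch_z behind it (ctrl.pinch_z is the distance from the TCP to the grasp point, in m); z points along the fingers, y is the line along which they close (so a half turn about z gives the same grasp; the last joint's range is limited). The gripper opens to 91 mm and grips with 3 to 60 N. Pads are 32 mm wide; open, the fingers measure 118 mm over their backs; the gripper's body (76 mm by 178 mm) begins 60 mm behind the grasp point.
Start: joints at [-0.096, 0.494, 1.345, -0, 1.302, -0.096], TCP at [0.625, 0, 0.214] pointing down, gripper open.
Joint ranges: [-2.91, 2.91], [-0.82, 2.16], [0.22, 2.67], [-1.22, 4.37], [0.12, 2.79], [-3.08, 3.08]. Speed limits (rad/s): [1.89, 1.89, 2.57, 3.01, 3.01, 3.01].

## Interface

Orientations are given as [roll, pitch, yaw] about the fixed x, y, z axes, in that order (R = Rz(yaw) Ry(pitch) Rx(roll)).
In Python, from bench import ctrl gives the robot as it stands. The module is installed in compiled form; this text tells all that it offers.
- The arm moves only by the tool move_arm, never from a script. Its argument "motion" is text: rows parted by semicolons, each of 7 numbers parted by spaces: the shift along the tool's x, y, z normalised to -1 to 1, where 1 is 200 mm, then the turn, a rotation vector about the tool's x, y, z normalised to -1 to 1, where 1 is 0.5 rad, then the opening, from -1 (shut) to 1 (fully open). A call has 1 to 20 rows; each row is the pose to reach, as a shift and turn from the pose commanded when the call began, along the tool's axes at that moment; what a row does not reach only later rows make up. A row lasts 1/8 s, in which the tool goes at most 62.5 mm and 10.7 degrees, less where a joint would pass 70% of its speed; a pose out of reach is approached as far as the arm can. A call with a number of a shift or a turn outside -1 to 1 is refused whole. A call with a gripper value outside its range is refused whole. The fingers move at their own pace and stop on an object; "grip_force" is the grip in N (left out, the last holds). Time passes only in rows, so rows that repeat a pose let the fingers close. It gives the time, the measured TCP pose, the force, the opening and the grip force at its end, in the units of the state.
- ctrl.observe(): the state, without advancing time (a new reading comes with each control period).
- ctrl.read_camera(name): name is "scene" or "side" or "wrist"; returns (picture, depth): 400x640x3 uint8, red, green, blue; 400x640 float32, m along the optical axis (not along the pixel's ray), 0 where there is no reading.
- ctrl.camera_params(name): a dict with "fx", "fy", "cx", "cy" (pixels), "position" and "orientation" of the camera in the world; the wrist camera has in their place "T_tool_cam" (4x4, takes a point from camera to tool coordinates, whose origin is the TCP and whose axes are the flange's). Camera axes: x right, y down, z forward; pixel columns grow to the right and rows downward; lengths in m; the calibration is good to about 2 mm. A picture is of the moment at which its call begins: read the wrist's pose just before it. camera_params takes no time and is no camera call.
- ctrl.sign_off(): hands the job in; it is judged then, once.
The state is a dict: "clock": time; "joints": joint angles; "joint_velocities": joint speeds; "effort": joint torques, N m; "eef_pos": TCP position; "tool_rot": TCP orientation; "wrist_force": force on the tool from outside, world axes, zero at the start; "moment": the same for the moment, N m; "opening": finger opening in m; "finger_force": force on a finger pad.
Only numpy, scipy, OpenCV 4.12 (cv2) and the standard library are available. Lean on these libraries where they do the work, as an engineer would, in place of code of your own. Each camera call takes 0.05 s, during which the arm holds its last target. There are 200 camera calls.

## Task

Take the aluminium bar out of the blue rack, lay it centred and flat across the grey nest, swing the toggle clamp over centre until it locks down on the bar, and press the green button all the way down. Then swing the clamp fully back open, and lay the bar flat in the slot of the yellow rack with its red end in, close to the end stop. Leave the clamp open and the other things on the bench where they are.

Things in the scene. Friction and masses are not known exactly. Their poses are not given: they have to be found in the camera images.
- bar: The workpiece: straight square bar, 190 long, 24 wide, 24 high, 0.14 to 0.28 kg, aluminium with a red plastic end over its last 50 mm. Origin: centre of the underside at mid-length. x runs along the bar towards the red end, z up. At the start it lies in the blue rack with the red end sticking out.
- bar_red_end (a point): Centre of the bar's red end face: 95 from the middle, 12 above the underside.
- bar_plain_end (a point): Centre of the bar's bare aluminium end face, 95 from the middle, 12 above the underside.
- blue_rack: Fixed blue wooden rack, left or right of the robot; foot 100 wide, block 66 wide, 78 high. Its slot, 36 wide, open above, floor 36 over the bench, runs along x from the end stop (inner face x = -115) to the open end, x = +30; nothing lies under the bar beyond. Origin: on the bench below the bar's middle. The bar sticks out 65 past the open end (+x): only there can it be gripped.
- yellow_rack: Yellow painted wooden rack, fixed, same shape, sizes and axes as the blue rack. Here the bar ends up with its red end in the slot, towards the end stop (-x), and its plain end sticking out towards +x.
- yellow_rack_seat (a point): Point on the yellow rack's slot floor (36 above the bench) where the middle of the bar's underside belongs; axes as the rack's. With the bar's middle here its red end is 20 short of the end stop.
- fixture: Fixed check fixture: dark steel plate 12 thick with a grey nest, a toggle clamp and a green button. Origin: on the bench under the nest's centre. The bar lies along its y axis, across the nest, either way round, both ends sticking out. The clamp stands behind the nest at negative x (robot's side).
- nest (a point): Centre of the nest floor, 45 above the bench, where the middle of the bar's underside belongs; axes as the fixture's. The nest is 70 long along y, between two cheeks 32 apart that rise 20 above its floor.
- clamp_arm: Steel clamp arm, 76 long, hinged 65 behind the nest centre, 85 above the bench, with a sprung rubber pad under its end. Clamp open: it stands upright, tip 161 above the bench. Clamp closed: it lies level and the pad presses about 6 N on the middle of the bar.
- handle_pivot (a point): Hinge axis of the clamp handle: x = -87.9 in the fixture's frame (behind the nest), 47 above the bench. The axis is the fixture's y.
- clamp_ball (a point): Centre of the red ball, 32 diameter, at the end of the clamp handle (10 thick rod); 85 from the handle pivot. Can be pinched from above along the fixture's y and led along its arc, the ball turning between the fingers.
- clamp_handle (a joint): Handle angle. 0: fully open, lying back to fixture -x, 0.16 rad above level. Grows as the ball swings up and towards the nest; dead centre 1.40; end stop 1.50, just past upright: locked. It drives the arm. Short of dead centre the bar's pressure pushes it open again, beyond it the clamp stays locked. Effort at the ball about 5 N.
- check_button (a joint): Travel of the green push button, 0 up, 0.006 m fully down (4 N); springs back.
- check_button_top (a point): Centre of the green button's top face, 32 diameter, facing up, on the fixture's plate at x = -100, y = +95 in the fixture's frame.
- tape_roll: Bystander: yellow ring of tape, 90 across, 24 high. Origin at the underside's centre.
- spanner: Bystander: steel spanner, 170 long, lying flat.
- glue_bottle: Bystander: white bottle, 48 across, 75 high, standing. Origin at the underside's centre.
- air_driver: Bystander: grey and blue straight screwdriver, 215 long, 42 high, lying.
- screw_bin: Bystander: red wooden bin, 150 x 110, 70 high.
- screw_cup: Bystander: steel cup, 70 across, 60 high.
Not all that is in view belongs to the job. Leave any brown or pink look-alike of the bar alone.

How it is judged:
By the outcome, as a careful person would: the job done as asked, in the order asked, and still so for the second after the job is handed in, with the robot touching nothing.
It also fails if it takes over 72 s, if anything falls off the work surface, if the arm or the gripper's body presses on something with over 40 N, if the wrist force passes 120 N, or if a joint passes its speed limit or range.

## Working session

There is one attempt and no reset: what is moved stays moved. The work goes in short steps, Python scripts to look and compute and a tool call to move; the robot and the scene stay as the last step left them, time stands still between calls to the robot, and variables do not carry over. Pictures are saved under pics/ and viewed, at most 10 in all, crops included, and the job is handed in when it is done.

Besides the shell and the picture viewer there is one more tool, called after "Call:" as a command line: name --argument value ..., lists and objects as JSON in quotes. move_arm: Moves the arm, as the interface text tells. Its arguments: {"type":"object","properties":{"motion":{"type":"string"},"grip_force":{"type":"number"}},"required":["motion"]}

```bash
mkdir -p pics; cat > h.py <<'E'
import numpy as np, cv2
from scipy.spatial.transform import Rotation as R
from bench import ctrl
def rot(o):
    o=np.array(o,float)
    if o.shape==(3,3): return o
    return R.from_euler('xyz',o).as_matrix() if o.size==3 else R.from_quat(o.ravel()).as_matrix()
def tool():
    s=ctrl.observe(); T=np.eye(4); T[:3,:3]=rot(s['tool_rot']); T[:3,3]=s['eef_pos']; return T
def grab(name):
    p=ctrl.camera_params(name)
    if 'T_tool_cam' in p: T=tool()@np.array(p['T_tool_cam'])
    else:
        T=np.eye(4); T[:3,:3]=rot(p['orientation']); T[:3,3]=p['position']
    im,d=ctrl.read_camera(name); return im,d,T,p
def cloud(d,T,p):
    v,u=np.mgrid[:d.shape[0],:d.shape[1]]
    c=np.stack([(u-p['cx'])/p['fx']*d,(v-p['cy'])/p['fy']*d,d],-1)
    return c@T[:3,:3].T+T[:3,3]
def ray(u,v,z,T,p):
    r=T[:3,:3]@np.array([(u-p['cx'])/p['fx'],(v-p['cy'])/p['fy'],1.]); return T[:3,3]+r*(z-T[2,3])/r[2]
E
python3 - <<'E'
from h import *
print(ctrl.observe(), ctrl.pinch_z)
for n in ('scene','side','wrist'):
    print(n,ctrl.camera_params(n))
    im,d,T,p=grab(n); cv2.imwrite(f'pics/{n}0.png',im[:,:,::-1]); np.savez(f'{n}0.npz',im=im,d=d,T=T)
E
```

```text
{'clock': 0.0, 'joints': array([-9.55221950e-02,  4.94163362e-01,  1.34610803e+00, -7.79881017e-06,
        1.30250149e+00, -9.54908023e-02]), 'joint_velocities': array([-0.00251754,  0.00085665, -0.00061007, -0.00076204,  0.00077012,
        0.00025224]), 'effort': array([-1.07322368e-03, -8.78814626e+01, -3.81857479e+01,  7.05250050e-02,
        5.33505273e-02, -1.50444166e-04]), 'eef_pos': array([6.24632165e-01, 2.19084401e-05, 2.13358418e-01]), 'tool_rot': array([-3.14041709e+00, -1.05046435e-04,  1.57076694e+00]), 'wrist_force': array([-0.25781083,  0.43231371,  0.38362656]), 'moment': array([-0.01271368, -0.00262469,  0.01301587]), 'finger_force': 0.0, 'opening': 0.09142152443605467} 0.0188
scene {'fx': 455.10657723820617, 'fy': 455.10657723820617, 'cx': 322.05697255992396, 'cy': 199.4190040295363, 'position': array([ 1.10209607, -0.8976619 ,  1.51417612]), 'orientation': array([-2.5254552 , -0.00783794,  0.66689655])}
side {'fx': 381.5327398581815, 'fy': 381.5327398581815, 'cx': 320.60286426306743, 'cy': 191.08496948208605, 'position': array([0.76036499, 0.93828259, 0.79375083]), 'orientation': array([-2.17135266,  0.01953245,  2.86044583])}
wrist {'fx': 286.0533068085295, 'fy': 286.0533068085295, 'cx': 316.2793034879668, 'cy': 198.99150398136572, 'T_tool_cam': array([[ 1.03301431e-03, -9.57382175e-01, -2.88822270e-01,
         8.23224503e-02],
       [ 9.99999447e-01,  9.31995505e-04,  4.87281867e-04,
        -1.13590594e-03],
       [-1.97333917e-04, -2.88822613e-01,  9.57382608e-01,
        -1.70692684e-01],
       [ 0.00000000e+00,  0.00000000e+00,  0.00000000e+00,
         1.00000000e+00]])}
```

View pics/scene0.png

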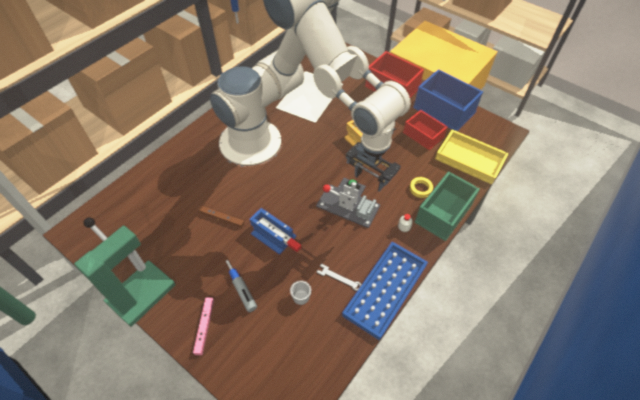

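View pics/side0.png

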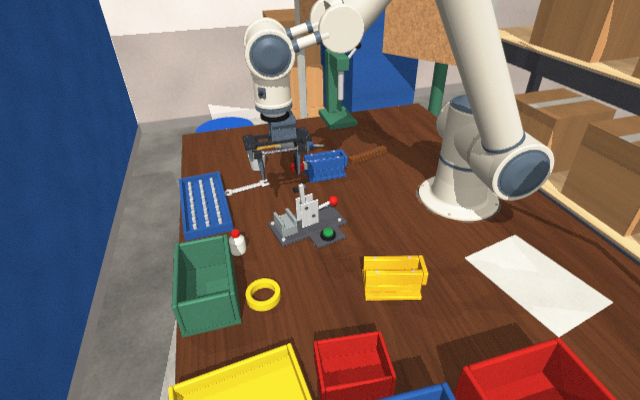

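Scene view: blue rack ≈(273,230) with the red bar end ≈(293,244), and the fixture ≈(348,203). Side view: yellow rack ≈(395,278), ball ≈(333,201), green button ≈(328,233), blue rack ≈(327,165).

```bash
python3 - <<'E'
from h import *
def comps(n,lo,hi,lo2=None,hi2=None,zmin=.005,zmax=.2):
    f=np.load(f'{n}0.npz'); im,d,T=f['im'],f['d'],f['T']; p=ctrl.camera_params(n)
    P=cloud(d,T,p); hsv=cv2.cvtColor(im,cv2.COLOR_RGB2HSV)
    m=cv2.inRange(hsv,lo,hi)
    if lo2: m|=cv2.inRange(hsv,lo2,hi2)
    m[(d==0)|(P[...,2]<zmin)|(P[...,2]>zmax)|(P[...,0]>1)|(P[...,0]<.2)|(abs(P[...,1])>.6)]=0
    k,l,st,c=cv2.connectedComponentsWithStats(m)
    for i in range(1,k):
        if st[i,4]<25: continue
        q=P[l==i]; h=q[:,2].max(); t=q[q[:,2]>np.percentile(q[:,2],95)-.006]
        r=cv2.minAreaRect((t[:,:2]*1000).astype(np.float32))
        print(n,st[i,4],c[i].round(0),'med',np.median(q,0).round(3),'z5/95',np.percentile(q[:,2],[5,95]).round(3),'toprect',np.round(r[0],0),np.round(r[1],0),round(r[2],1))
for n in('scene','side'):
    print('blue');comps(n,(100,120,50),(125,255,255))
    print('yellow');comps(n,(18,130,80),(32,255,255))
    print('red');comps(n,(0,150,80),(8,255,255),(172,150,80),(180,255,255))
    print('green');comps(n,(45,120,60),(80,255,255))
E
```

```text
blue
scene 452 [266. 234.] med [ 0.401 -0.33   0.043] z5/95 [0.008 0.082] toprect [ 402. -307.] [ 59. 155.] 85.7
scene 103 [278. 223.] med [ 0.417 -0.278  0.076] z5/95 [0.063 0.084] toprect [ 422. -276.] [106.  12.] 0.8
scene 2845 [384. 291.] med [ 0.871 -0.234  0.013] z5/95 [0.007 0.033] toprect [ 870. -220.] [148. 339.] 3.7
scene 56 [234. 273.] med [ 0.413 -0.516  0.03 ] z5/95 [0.024 0.037] toprect [ 414. -518.] [18. 37.] 67.1
yellow
scene 239 [353. 133.] med [0.355 0.288 0.051] z5/95 [0.01  0.082] toprect [359. 290.] [ 28. 102.] 61.8
scene 1259 [469. 155.] med [0.807 0.55  0.022] z5/95 [0.007 0.049] toprect [820. 518.] [258. 167.] 5.1
scene 257 [421. 187.] med [0.735 0.245 0.023] z5/95 [0.007 0.031] toprect [739. 247.] [88. 84.] 70.6
red
scene 966 [425. 129.] med [0.585 0.527 0.039] z5/95 [0.008 0.072] toprect [588. 515.] [113. 152.] 83.7
scene 38 [326. 188.] med [ 0.457 -0.034  0.074] z5/95 [0.009 0.081] toprect [460. -36.] [19. 23.] 52.4
scene 25 [407. 216.] med [0.781 0.047 0.077] z5/95 [0.071 0.082] toprect [780.  48.] [15. 20.] 25.9
scene 105 [294. 245.] med [ 0.518 -0.305  0
[... 520 characters left out ...]
med [0.787 0.466 0.01 ] z5/95 [0.007 0.044] toprect [821. 504.] [263. 131.] 3.7
red
side 31 [302. 166.] med [ 0.495 -0.291  0.05 ] z5/95 [0.036 0.058] toprect [ 494. -300.] [23. 12.] 76.4
side 32 [292. 168.] med [ 0.534 -0.291  0.051] z5/95 [0.039 0.058] toprect [ 533. -300.] [28. 12.] 77.2
side 69 [333. 200.] med [ 0.457 -0.019  0.068] z5/95 [0.055 0.077] toprect [455. -25.] [23. 16.] 30.9
side 55 [235. 233.] med [0.78  0.055 0.072] z5/95 [0.064 0.075] toprect [780.  49.] [22. 20.] 31.7
side 4587 [354. 368.] med [0.58  0.511 0.033] z5/95 [0.006 0.069] toprect [586. 520.] [112. 150.] 83.1
green
side 80 [328. 232.] med [0.506 0.083 0.03 ] z5/95 [0.021 0.033] toprect [506.  80.] [31. 28.] 73.4
```

View pics/wrist0.png

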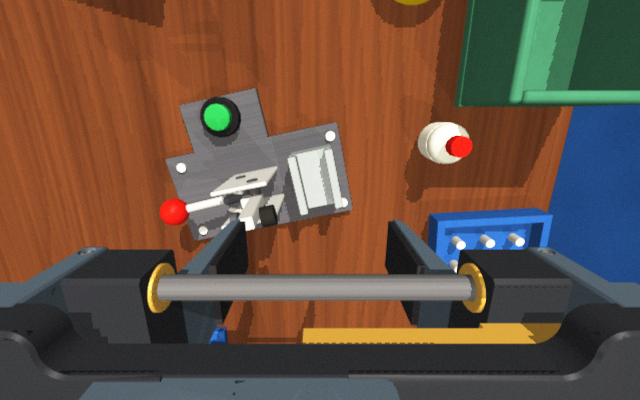

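Wrist view: ball at (174,212), button at (218,117), nest at about (316,180) and clamp arm upright near (250,205); the fixture is turned by about +13°.

```bash
cat > fix.py <<'E'
from h import *
def fixture(im,d,T,p):
    hsv=cv2.cvtColor(im,cv2.COLOR_RGB2HSV); P=cloud(d,T,p)
    def blob(m,near):
        m[(P[...,2]>.2)|(P[...,2]<.01)|(np.linalg.norm(P[...,:2]-near,axis=-1)>.06)]=0
        k,l,st,c=cv2.connectedComponentsWithStats(m); i=1+st[1:,4].argmax(); return c[i],P[l==i]
    cb,qb=blob(cv2.inRange(hsv,(0,150,60),(8,255,255))|cv2.inRange(hsv,(172,150,60),(180,255,255)),(.457,-.03))
    cg,qg=blob(cv2.inRange(hsv,(45,120,60),(80,255,255)),(.506,.083))
    zt=np.median(qg[:,2]); print('px',cb,cg,'ball top',np.percentile(qb[:,2],95),'button z',zt)
    b=ray(*cb,.0605,T,p); g=ray(*cg,zt,T,p)
    v=(g-b)[:2]; yaw=np.arctan2(v[1],v[0])-np.arctan2(95,71.8)
    Rz=np.array([[np.cos(yaw),-np.sin(yaw)],[np.sin(yaw),np.cos(yaw)]])
    o=b[:2]-Rz@[-.1718,0]
    print('ball',b.round(4),'button',g.round(4),'dist',np.hypot(*v),'(.1191) yaw deg',np.degrees(yaw),'origin',o.round(4),'via button',(g[:2]-Rz@[-.1,.095]).round(4))
    return o,yaw,P
if __name__=='__main__':
    for n in('wrist','side'):
        f=np.load(n+'0.npz'); p=ctrl.camera_params(n); o,yaw,P=fixture(f['im'],f['d'],f['T'],p)
        Rz=np.array([[np.cos(yaw),-np.sin(yaw)],[np.sin(yaw),np.cos(yaw)]])
        L=(P[...,:2]-o)@Rz; Z=P[...,2]
        for nm,z0,z1 in(('floor',.039,.052),('cheek',.06,.07)):
            m=(abs(L[...,0])<.035)&(abs(L[...,1])<.06)&(Z>z0)&(Z<z1); q=L[m]
            if len(q): print(nm,len(q),'x',np.percentile(q[:,0],[2,98]).round(4),'y',np.percentile(q[:,1],[2,98]).round(4),'z',np.median(Z[m]))
        m=(abs(L[...,0])<.2)&(abs(L[...,1])<.13)&(Z>.007)&(Z<.017);print('plate z',np.median(Z[m]))
E
python3 fix.py
```

```text
px [173.6969697  211.27272727] [217.20314961 116.67716535] ball top 0.07754477126760824 button z 0.03242412483363377
ball [ 0.4528 -0.0309  0.0605] button [0.5063 0.0777 0.0324] dist 0.12105892250676005 (.1191) yaw deg 10.836893598809816 origin [0.6215 0.0015] via button [0.6224 0.0032]
floor 1536 x [-0.0142  0.0175] y [-0.0289  0.0384] z 0.04470560143005953
cheek 1031 x [-0.0235  0.0274] y [-0.029   0.0376] z 0.06453076785856687
plate z 0.011462052458703048
px [332.82608696 200.4057971 ] [327.725 232.075] ball top 0.0770091015067702 button z 0.02997551476911503
ball [ 0.4538 -0.0302  0.0605] button [0.5061 0.0826 0.03  ] dist 0.12427129807446546 (.1191) yaw deg 12.224406853883549 origin [0.6217 0.0062] via button [0.6239 0.0109]
floor 178 x [-0.0174  0.0275] y [-0.031   0.0366] z 0.043406731082972994
cheek 96 x [-0.0237  0.0275] y [-0.0336  0.0344] z 0.06265315380781944
plate z 0.0100909817980116
```

Call:
move_arm --motion "-0.3 -0.2 0 0 0 0.35 1; -0.6 -0.4 0 0 0 0.7 1; -0.9 -0.5 0 0 0 1 1; -1 -0.5 0 0 0 1 1; -1 -0.5 0 0 0 1 1" --grip_force 40

```text
clock: 0.78
eef_pos: [0.5243, -0.2024, 0.2138]
tool_rot: [3.142, 0.0, 1.068]
wrist_force: [0.3, -0.1, -0.2]
opening: 0.0913
finger_force: 0.0
```

Call:
move_arm --motion "-0.26 -0.13 -0.05 0 0 0.35 1; -0.5 -0.26 -0.1 0 0 0.7 1; -0.78 -0.4 -0.15 0 0 1 1; -0.78 -0.4 -0.15 0 0 1 1"

```text
clock: 1.27
eef_pos: [0.3779, -0.2998, 0.2446]
tool_rot: [3.141, 0.0, 0.565]
wrist_force: [-0.1, 0.1, 0.4]
opening: 0.0911
finger_force: 0.0
```

Call:
move_arm --motion "0 0 0 0 0 0.35 1; 0 0 0 0 0 0.7 1; 0 0 0 0 0 1 1; 0 0 0 0 0 1 1; 0 0 0 0 0 1 1"

```text
clock: 1.9
eef_pos: [0.3804, -0.298, 0.2438]
tool_rot: [-3.141, 0.0, 0.076]
wrist_force: [-0.9, 0.1, -0.4]
opening: 0.0911
finger_force: 0.0
```

```bash
cat > bar.py <<'E'
from h import *
s=ctrl.observe();print(s['clock'],s['eef_pos'],s['tool_rot'],s['joints'])
im,d,T,p=grab('wrist'); cv2.imwrite('pics/w1.png',im[:,:,::-1]); np.savez('w1.npz',im=im,d=d,T=T)
P=cloud(d,T,p); hsv=cv2.cvtColor(im,cv2.COLOR_RGB2HSV)
m=cv2.inRange(hsv,(0,150,60),(8,255,255))|cv2.inRange(hsv,(172,150,60),(180,255,255))
m[(P[...,2]>.08)|(P[...,2]<.05)|(abs(P[...,1]+.3)>.06)]=0
q=P[m>0]; print(len(q),np.percentile(q[:,2],[5,50,95]),cv2.minAreaRect((q[:,:2]*1000).astype(np.float32)))
b=(P[...,2]>.052)&(P[...,2]<.067)&(abs(P[...,1]+.3)<.016)&(P[...,0]>.3)&(P[...,0]<.56)
q=P[b]; print('bar',len(q),cv2.fitLine((q[:,:2]*1000).astype(np.float32),cv2.DIST_HUBER,0,.01,.01).ravel(),np.percentile(q[:,0],[1,99]))
E
python3 bar.py
```

```text
1.9 [ 0.38044371 -0.29798569  0.24377092] [-3.14127861e+00  7.17003455e-05  7.56004021e-02] [-7.88204617e-01  2.61982106e-01  1.64036020e+00  1.58063520e-04
  1.23953569e+00  7.06939890e-01]
1004 [0.05832392 0.05967117 0.06090645] ((512.6813354492188, -301.8794250488281), (23.900808334350586, 50.19316482543945), 89.51091003417969)
bar 3301 [ 9.9996346e-01 -8.5491939e-03  4.4776910e+02 -3.0128387e+02] [0.33336227 0.53582585]
```

Call:
move_arm --motion "0.3 0.03 0 0 0 0.17 1; 0.6 0.07 0.1 0 0 0.17 1; 0.67 0.07 0.35 0 0 0.17 1; 0.67 0.07 0.6 0 0 0.17 1; 0.67 0.07 0.8 0 0 0.17 1; 0.67 0.07 0.95 0 0 0.17 1; 0.67 0.07 0.95 0 0 0.17 1"

```text
clock: 2.82
eef_pos: [0.5136, -0.302, 0.0521]
tool_rot: [-3.139, 0.003, -0.012]
wrist_force: [0.5, -0.1, -0.3]
opening: 0.0906
finger_force: 0.0
```

Well centred; lower and grip.

Call:
move_arm --motion "0 0 0.06 0 0 0 1; 0 0 0.115 0 0 0 1; 0 0 0.115 0 0 0 -1; 0 0 0.115 0 0 0 -1; 0 0 0.115 0 0 0 -1; 0 0 0.115 0 0 0 -1; 0 0 0.115 0 0 0 -1; 0 0 0.115 0 0 0 -1" --grip_force 40

```text
clock: 3.82
eef_pos: [0.5147, -0.3031, 0.031]
tool_rot: [3.142, -0.0, -0.014]
wrist_force: [-0.1, -0.2, -0.3]
opening: 0.0339
finger_force: 0.0
```

Call:
move_arm --motion "0 0 0 0 0 0 -1; 0 0 0 0 0 0 -1; 0 0 0 0 0 0 -1"

```text
clock: 4.2
eef_pos: [0.5147, -0.303, 0.0309]
tool_rot: [3.142, 0.0, -0.014]
wrist_force: [-0.2, -0.1, 0.3]
opening: 0.0239
finger_force: 40.0
```

Call:
move_arm --motion "0 0 -0.06 0 0 0 -1; 0 0 -0.15 0 0 0 -1; 0 0 -0.35 0 0 0 -1; 0 0 -0.6 0 0 0 -1; 0 0 -0.8 0 0 0 -1; 0 0 -1 0 0 -0.15 -1; 0 0 -1 0 0 -0.5 -1; 0 -0.3 -1 0 0 -0.85 -1; 0 -0.5 -1 0 0 -1 -1; 0 -0.5 -1 0 0 -1 -1"

```text
clock: 5.45
eef_pos: [0.5158, -0.2005, 0.2324]
tool_rot: [3.141, -0.001, 0.489]
wrist_force: [-0.6, 0.3, -2.2]
opening: 0.0237
finger_force: 40.0
```

Call:
move_arm --motion "0.1 0 0 0 0 -0.35 -1; 0.2 -0.1 0 0 0 -0.7 -1; 0.4 -0.2 0 0 0 -1 -1; 0.4 -0.2 0 0 0 -1 -1"

```text
clock: 5.95
eef_pos: [0.5695, -0.1289, 0.2319]
tool_rot: [3.14, -0.001, 0.989]
wrist_force: [0.2, 0.2, -1.7]
opening: 0.0237
finger_force: 40.0
```

Call:
move_arm --motion "0 0 0 0 0 -0.35 -1; 0 0 0 0 0 -0.7 -1; 0 0 0 0 0 -1 -1; 0 0 0 0 0 -1 -1; 0 0 0 0 0 -1 -1"

```text
clock: 6.58
eef_pos: [0.568, -0.1309, 0.2313]
tool_rot: [3.141, 0.0, 1.481]
wrist_force: [0.2, 0.1, -1.4]
opening: 0.0239
finger_force: 40.0
```

```bash
python3 - <<'E'
from fix import *
s=ctrl.observe();print(s['clock'],s['eef_pos'],s['tool_rot'],s['joints'],s['wrist_force'])
im,d,T,p=grab('wrist'); cv2.imwrite('pics/w2.png',im[:,:,::-1]); np.savez('w2.npz',im=im,d=d,T=T)
for n in('wrist','side'):
    if n=='side': im,d,T,p=grab('side'); cv2.imwrite('pics/s2.png',im[:,:,::-1])
    try: fixture(im,d,T,p)
    except Exception as e: print(e)
E
```

```text
6.575 [ 0.56800215 -0.13088517  0.23129078] [3.14130453e+00 2.03963757e-04 1.48101072e+00] [-3.28827104e-01  4.17509381e-01  1.42926538e+00 -1.35068909e-04
  1.29448968e+00 -2.39004705e-01] [ 0.17822184  0.13556354 -1.38970548]
px [208.55505279 104.94268477] [245.65207877   7.89059081] ball top 0.07791165644599658 button z 0.03236519156057516
ball [ 0.4534 -0.0297  0.0605] button [0.5053 0.0703 0.0324] dist 0.11273170540258502 (.1191) yaw deg 9.644356816566573 origin [ 0.6228 -0.0009] via button [ 0.6198 -0.0066]
px [332.82608696 200.4057971 ] [327.6835443  232.18987342] ball top 0.07600801718260278 button z 0.030309646036040694
ball [ 0.4538 -0.0302  0.0605] button [0.5065 0.0835 0.0303] dist 0.12520639550481366 (.1191) yaw deg 12.226348821705159 origin [0.6217 0.0062] via button [0.6243 0.0118]
```

View pics/w2.png

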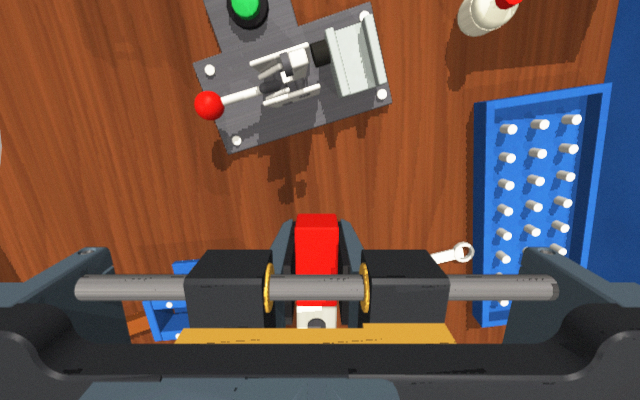

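Wrist view: red end held square in the fingers (316,250), nest at (357,60), ball (208,105), button cut at the top edge.

```bash
cat > nest.py <<'E'
from h import *
def nest(P,c=(.6225,.0065)):
    Z=P[...,2]; near=(np.hypot(P[...,0]-c[0],P[...,1]-c[1])<.05)
    yaw=np.radians(11.5); Rz=np.array([[np.cos(yaw),-np.sin(yaw)],[np.sin(yaw),np.cos(yaw)]])
    L=(P[...,:2]-c)@Rz
    for nm,z0,z1,mx in(('floor',.040,.050,.03),('cheeks',.060,.070,.035)):
        m=((Z>z0)&(Z<z1)&near&(abs(L[...,0])<mx)).astype(np.uint8)
        k,l,st,_=cv2.connectedComponentsWithStats(m)
        for i in range(1,k):
            if st[i,4]<60: continue
            q=P[l==i]; r=cv2.minAreaRect((q[:,:2]*1000).astype(np.float32)); li=cv2.fitLine((q[:,:2]*1000).astype(np.float32),cv2.DIST_HUBER,0,.01,.01).ravel()
            print(nm,st[i,4],'rect',np.round(r[0],1),np.round(r[1],1),round(r[2],1),'line deg',np.degrees(np.arctan2(-li[0],li[1])).round(2)%180,'z',np.median(q[:,2]).round(4))
    m=((Z>.008)&(Z<.0155)&(abs(L[...,1])<.06)&(L[...,0]<.05)&(L[...,0]>-.2)).astype(np.uint8)
    q=P[m>0]; print('plate',cv2.minAreaRect((q[:,:2]*1000).astype(np.float32)))
if __name__=='__main__':
    for n in('wrist0','w2','scene0'):
        f=np.load(n+'.npz'); print(n); nest(cloud(f['d'],f['T'],ctrl.camera_params('scene' if n[0]=='s' else 'wrist')))
E
python3 nest.py
```

```text
wrist0
floor 1516 rect [620.6   5.1] [46.2 69.9] 11.9 line deg 12.100006 z 0.0447
cheeks 515 rect [643.3   9.8] [ 9.9 70.3] 12.1 line deg 11.940002 z 0.0645
cheeks 516 rect [602.1   1.3] [10.1 69.6] 11.9 line deg 11.820007 z 0.0645
plate ((548.9817504882812, -8.465576171875), (230.5643310546875, 119.96166229248047), 11.498456954956055)
w2
floor 1830 rect [623.7   5.7] [31.7 69.8] 12.4 line deg 12.039993 z 0.0448
cheeks 714 rect [643.    9.5] [10.7 69.2] 11.5 line deg 11.809998 z 0.0646
cheeks 667 rect [602.1   1. ] [10.2 69.5] 11.9 line deg 11.940002 z 0.0646
plate ((549.0133666992188, -8.454521179199219), (230.36642456054688, 119.99271392822266), 11.498037338256836)
scene0
floor 108 rect [629.7   5.4] [42.6 74.3] 12.5 line deg 16.910004 z 0.0458
plate ((552.4722900390625, -7.859779357910156), (241.22360229492188, 119.37274932861328), 11.173364639282227)
```

```bash
cat > held.py <<'E'
from h import *
def held(P,im,T):
    q=(P-T[:3,3])@T[:3,:3]; hsv=cv2.cvtColor(im,cv2.COLOR_RGB2HSV)
    m=(cv2.inRange(hsv,(0,150,60),(8,255,255))>0)&(abs(q[...,1])<.025)&(abs(q[...,0])<.12)&(q[...,2]>-.06)&(q[...,2]<.03)
    a=q[m]; print('red tool x',np.percentile(a[:,0],[1,50,99]).round(4),'y',np.percentile(a[:,1],[2,98]).round(4))
    t=a[a[:,0]<np.percentile(a[:,0],98)-.003]; t=t[t[:,2]<np.percentile(t[:,2],60)]
    print('z fit slope',np.polyfit(t[:,0],t[:,2],1),len(t))
f=np.load('w2.npz'); held(cloud(f['d'],f['T'],ctrl.camera_params('wrist')),f['im'],f['T'])
o=np.array([.6226,.0054]);y=.2077
X=np.array([np.cos(y),np.sin(y)]);Y=np.array([-np.sin(y),np.cos(y)])
tcp=o+.072*Y; s=ctrl.observe(); T=tool(); print('target',tcp); dl=np.r_[tcp,0.23]-s['eef_pos']; print('tool shift/200', (T[:3,:3].T@dl)/.2,'turn',-(y+np.pi/2-s['tool_rot'][2])/.5)
E
python3 held.py
```

```text
red tool x [0. 0. 0.] y [0. 0.]Traceback (most recent call last):
  File "held.py", line 8, in <module>
    f=np.load('w2.npz'); held(cloud(f['d'],f['T'],ctrl.camera_params('wrist')),f['im'],f['T'])
                         ~~~~^^^^^^^^^^^^^^^^^^^^^^^^^^^^^^^^^^^^^^^^^^^^^^^^^^^^^^^^^^^^^^^^^
  File "held.py", line 6, in held
    t=a[a[:,0]<np.percentile(a[:,0],98)-.003]; t=t[t[:,2]<np.percentile(t[:,2],60)]
                                                          ~~~~~~~~~~~~~^^^^^^^^^^^
    return _quantile_unchecked(
        a, q, axis, out, overwrite_input, method, keepdims, weights)
    return _ureduce(a,
                    func=_quantile_ureduce_func,
    ...<5 lines>...
                    overwrite_input=overwrite_input,
                    method=method)
    r = func(a, **kwargs)
    result = _quantile(arr,
                       quantiles=q,
    ...<2 lines>...
                       out=out,
                       weights=wgt)
    slices_having_nans = np.isnan(arr[-1, ...])
                                  ~~~^^^^^^^^^
IndexError: index -1 is out of bounds for axis 0 with size 0
```

```bash
python3 - <<'E'
from h import *
f=np.load('w2.npz'); p=ctrl.camera_params('wrist'); C=np.array(p['T_tool_cam']); im=f['im']
print(im[208:236:2,316].tolist())
for v,z in((215,-.005),(228,-.029),(306,-.029)): print(v,ray(316,v,z,C,p).round(4))
o=np.array([.6226,.0054]);y=.2077
Y=np.array([-np.sin(y),np.cos(y)])
tcp=o+.072*Y; s=ctrl.observe(); T=tool(); print('target',tcp); dl=np.r_[tcp,0.23]-s['eef_pos']; print('tool shift/200', (T[:3,:3].T@dl)/.2,'turn',-(y+np.pi/2-s['tool_rot'][2])/.5)
E
```

```text
[[133, 69, 38], [135, 72, 37], [137, 71, 38], [216, 29, 21], [226, 20, 16], [226, 21, 14], [227, 25, 18], [227, 24, 13], [229, 27, 17], [229, 27, 13], [254, 49, 37], [253, 37, 24], [253, 31, 20], [253, 33, 17]]
215 [ 0.0219 -0.0012 -0.005 ]
228 [ 0.0233 -0.0012 -0.029 ]
306 [-0.0257 -0.0012 -0.029 ]
target [0.60775289 0.07585256]
tool shift/200 [1.04578456 0.10693621 0.00550861] turn -0.5914204913489405
```

Call:
move_arm --motion "0.3 0.03 0 0 0 -0.3 -1; 0.6 0.06 0 0 0 -0.59 -1; 0.85 0.11 0 0 0 -0.59 -1; 1 0.11 0 0 0 -0.59 -1; 1 0.11 0 0 0 -0.59 -1; 1 0.11 0 0 0 -0.59 -1"

```text
clock: 7.42
eef_pos: [0.607, 0.0666, 0.2309]
tool_rot: [-3.141, 0.0, 1.78]
wrist_force: [-0.2, -0.8, -2.5]
opening: 0.0236
finger_force: 40.0
```

```bash
cat > go.py <<'E'
import sys
from h import *
# go.py x y z yaw : needed shift in the move's units
x,y,z,w=map(float,sys.argv[1:]); T=tool(); s=ctrl.observe()
dw=(w-s['tool_rot'][2]+np.pi)%(2*np.pi)-np.pi
print(s['clock'],s['eef_pos'].round(4),'shift',((T[:3,:3].T@(np.array([x,y,z])-T[:3,3]))/.2).round(3),'turn z',round(-dw/.5,3),'j',s['joints'].round(2))
E
python3 go.py .6078 .0759 .040 1.7785
```

```text
7.425 [0.607  0.0666 0.2309] shift [0.045 0.014 0.954] turn z 0.003 j [ 0.01  0.46  1.36 -0.    1.32 -0.2 ]
```

Call:
move_arm --motion "0.045 0.01 0.2 0 0 0 -1; 0.045 0.01 0.45 0 0 0 -1; 0.045 0.01 0.65 0 0 0 -1; 0.045 0.01 0.75 0 0 0 -1; 0.045 0.01 0.8 0 0 0 -1; 0.045 0.01 0.8 0 0 0 -1"

```text
clock: 8.18
eef_pos: [0.6072, 0.0757, 0.0709]
tool_rot: [-3.141, -0.0, 1.78]
wrist_force: [-0.7, 0.3, -1.5]
opening: 0.0237
finger_force: 40.0
```

```bash
python3 go.py .6078 .0759 .040 1.7785; python3 - <<'E'
from h import *
im,d,T,p=grab('side'); cv2.imwrite('pics/s3.png',cv2.resize(im[120:280,220:420,::-1],None,fx=4,fy=4)[:600]); 
E
```

```text
8.175 [0.6072 0.0757 0.0709] shift [0.001 0.003 0.154] turn z 0.002 j [ 0.03  0.64  1.52 -0.    0.98 -0.18]
```

View pics/s3.png

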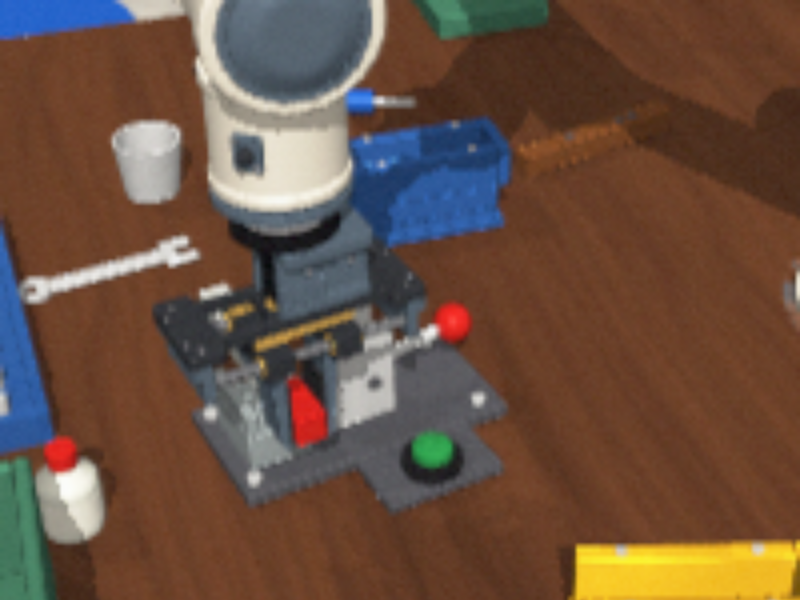

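The side crop shows the red end (308,412) between the fingers just above the nest, with the clamp arm clear behind. Continue down.

Call:
move_arm --motion "0 0.003 0.05 0 0 0 -1; 0 0.003 0.1 0 0 0 -1; 0 0.003 0.125 0 0 0 -1; 0 0.003 0.14 0 0 0 -1; 0 0.003 0.14 0 0 0 -1"

```text
clock: 8.85
eef_pos: [0.6077, 0.0764, 0.0428]
tool_rot: [-3.141, -0.0, 1.781]
wrist_force: [0.4, -0.0, -2.0]
opening: 0.0238
finger_force: 40.0
```

Call:
move_arm --motion "0 0 0.008 0 0 0 -1; 0 0 0.013 0 0 0 -1; 0 0 0.016 0 0 0 -1; 0 0 0.016 0 0 0 -1"

```text
clock: 9.35
eef_pos: [0.6078, 0.0764, 0.0399]
tool_rot: [3.141, 0.0, 1.781]
wrist_force: [-0.5, 0.2, 1.2]
opening: 0.0242
finger_force: 40.0
```

Touching (force now +1.2, weight taken). Release and rise.

Call:
move_arm --motion "0 0 0 0 0 0 0; 0 0 0 0 0 0 0; 0 0 0 0 0 0 0; 0 0 0 0 0 0 0; 0 0 -0.2 0 0 0 0; 0 0 -0.5 0 0 0 0; 0 0 -0.8 0 0 0 0; 0 0 -0.9 0 0 0 0.3; 0 0 -0.9 0 0 0 0.3"

```text
clock: 10.48
eef_pos: [0.6085, 0.0765, 0.2214]
tool_rot: [3.138, 0.001, 1.781]
wrist_force: [0.3, -0.0, 0.0]
opening: 0.0587
finger_force: 0.0
```

```bash
cat > barfix.py <<'E'
from h import *
import sys
o=np.array([.6226,.0054]);y=.2077;Rz=np.array([[np.cos(y),-np.sin(y)],[np.sin(y),np.cos(y)]])
def barfix(n,save=None):
    im,d,T,p=grab(n)
    if save: cv2.imwrite(save,im[:,:,::-1]); np.savez(save[:-3].replace('pics/','')+'npz',im=im,d=d,T=T)
    P=cloud(d,T,p);L=(P[...,:2]-o)@Rz;Z=P[...,2]
    m=(Z>.0645+.001)&(Z<.074)&(abs(L[...,0])<.02)&(abs(L[...,1])<.12); q=np.c_[L[m],Z[m]]
    hsv=cv2.cvtColor(im,cv2.COLOR_RGB2HSV); r=m&((hsv[...,0]<9)|(hsv[...,0]>171))&(hsv[...,1]>150)
    print(n,len(q),'x',np.percentile(q[:,0],[2,98]).round(4),'y',np.percentile(q[:,1],[.5,99.5]).round(4),'slope x/y',np.polyfit(q[:,1],q[:,0],1).round(4),'z',np.polyfit(q[:,1],q[:,2],1).round(4))
    if r.sum()>20: print(' red y',np.percentile(L[r][:,1],[1,99]).round(4))
barfix('wrist','pics/w4.png');barfix('scene');barfix('side')
E
python3 barfix.py; python3 go.py .453 -.030 .14 .2077
```

```text
wrist 2281 x [-0.012   0.0111] y [-0.0914  0.0966] slope x/y [-0.0005 -0.0005] z [0.0007 0.0686]
 red y [0.0485 0.0966]
scene 213 x [-0.0182  0.0146] y [-0.0927  0.094 ] slope x/y [0.0044 0.0007] z [0.0031 0.0695]
 red y [0.0547 0.0958]
side 281 x [-0.0111  0.0124] y [-0.0888  0.0976] slope x/y [-0.0012  0.0008] z [-0.0011  0.0676]
 red y [0.0497 0.0981]
10.625 [0.607  0.0764 0.2184] shift [-0.36  -0.863  0.393] turn z 3.146 j [ 0.03  0.47  1.37 -0.    1.3  -0.18]
```

Call:
move_arm --motion "-0.1 -0.25 0 0 0 0.35 0.6; -0.2 -0.5 0 0 0 0.7 0.6; -0.3 -0.75 0 0 0 1 0.6; -0.36 -0.86 0 0 0 1 0.6"

```text
clock: 11.12
eef_pos: [0.4515, -0.0305, 0.2185]
tool_rot: [-3.138, 0.0, 1.278]
wrist_force: [2.0, 0.2, 0.0]
opening: 0.073
finger_force: 0.0
```

Call:
move_arm --motion "0 0 0 0 0 0.35 0.6; 0 0 0 0 0 0.7 0.6; 0 0 0 0 0 1 0.6; 0 0 0 0 0 1 0.6"

```text
clock: 11.62
eef_pos: [0.4539, -0.0297, 0.2187]
tool_rot: [-3.14, 0.001, 0.782]
wrist_force: [0.4, -0.6, 0.2]
opening: 0.0729
finger_force: 0.0
```

Call:
move_arm --motion "0 0 0 0 0 0.35 0.6; 0 0 0 0 0 0.7 0.6; 0 0 0 0 0 1 0.6; 0 0 0 0 0 1 0.6; 0 0 0 0 0 1 0.6"

```text
clock: 12.25
eef_pos: [0.4543, -0.0298, 0.2194]
tool_rot: [-3.141, 0.001, 0.286]
wrist_force: [0.3, -0.0, 0.3]
opening: 0.0729
finger_force: 0.0
```

```bash
python3 go.py .454 -.030 .1 .2077
```

```text
12.25 [ 0.4543 -0.0298  0.2194] shift [-0.002  0.001  0.597] turn z 0.157 j [-0.2   0.25  1.74  0.    1.16  1.09]
```

Call:
move_arm --motion "0 0 0.2 0 0 0.16 0.6; 0 0 0.45 0 0 0.16 0.6; 0 0 0.7 0 0 0.16 0.6; 0 0 0.85 0 0 0.16 0.6; 0 0 0.885 0 0 0.16 0.6; 0 0 0.885 0 0 0.16 0.6; 0 0 0.885 0 0 0.16 -1; 0 0 0.885 0 0 0.16 -1; 0 0 0.885 0 0 0.16 -1; 0 0 0.885 0 0 0.16 -1; 0 0 0.885 0 0 0.16 -1; 0 0 0.885 0 0 0.16 -1" --grip_force 20

```text
clock: 13.75
eef_pos: [0.4548, -0.0306, 0.0428]
tool_rot: [3.14, -0.0, 0.201]
wrist_force: [-0.6, -10.6, 0.8]
opening: 0.0304
finger_force: 20.0
```

```bash
python3 go.py .454 -.030 .042 .2077; python3 - <<'E'
import numpy as np
for t in np.r_[np.arange(.15,1.6,.15),1.55]: print(round(t,2),round(.085*(np.cos(.16)-np.cos(.16+t))/.2,3),round(-.085*(np.sin(.16+t)-np.sin(.16))/.2,3))
E
```

```text
13.75 [ 0.4548 -0.0306  0.0428] shift [-0.003 -0.004  0.004] turn z -0.013 j [-0.2   0.54  1.93 -0.    0.67  1.17]
0.15 0.015 -0.062
0.3 0.039 -0.121
0.45 0.071 -0.176
0.6 0.112 -0.225
0.75 0.159 -0.268
0.9 0.212 -0.303
1.05 0.27 -0.33
1.2 0.331 -0.348
1.35 0.394 -0.357
1.5 0.457 -0.356
1.55 0.479 -0.353
```

Call:
move_arm --motion "0 0.006 0 0 0 0 -1; 0.015 0.006 -0.062 0 0 0 -1; 0.039 0.006 -0.121 0 0 0 -1; 0.071 0.006 -0.176 0 0 0 -1; 0.071 0.006 -0.176 0 0 0 -1"

```text
clock: 14.38
eef_pos: [0.4688, -0.0279, 0.0784]
tool_rot: [-3.141, -0.001, 0.201]
wrist_force: [-0.8, 3.2, 0.1]
opening: 0.0309
finger_force: 20.0
```

```bash
python3 go.py .454 -.030 .042 .2077; python3 - <<'E'
from h import *
im,d,T,p=grab('side'); cv2.imwrite('pics/s5.png',cv2.resize(im[120:270,240:440,::-1],None,fx=4,fy=4)[:600]); 
E
```

```text
14.375 [ 0.4688 -0.0279  0.0784] shift [-0.075 -0.004  0.182] turn z -0.014 j [-0.19  0.48  1.87  0.    0.79  1.18]
```

View pics/s5.png

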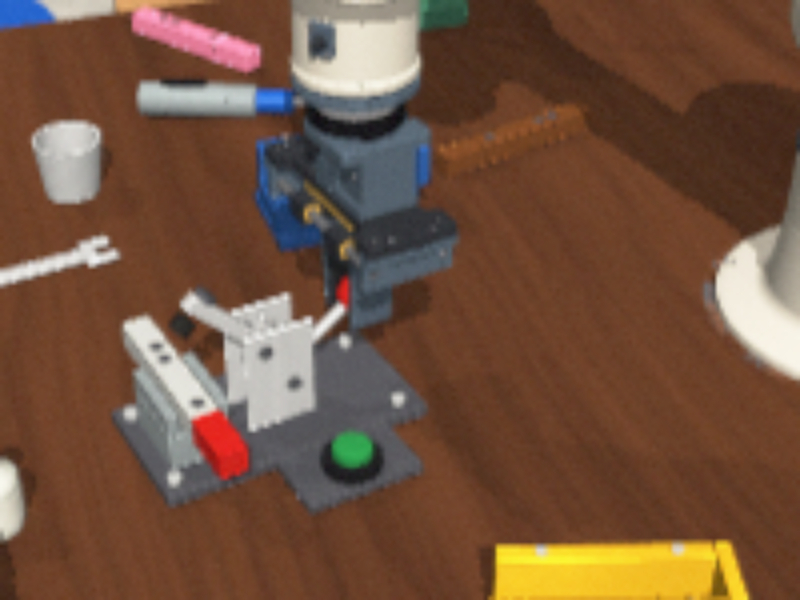

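Call:
move_arm --motion "0.041 0 -0.049 0 0 0 -1; 0.088 0 -0.092 0 0 0 -1; 0.141 0 -0.127 0 0 0 -1; 0.199 0 -0.154 0 0 0 -1; 0.26 0 -0.172 0 0 0 -1; 0.29 0 -0.177 0 0 0 -1"

```text
clock: 15.18
eef_pos: [0.5257, -0.016, 0.1137]
tool_rot: [-3.141, 0.001, 0.201]
wrist_force: [-5.5, 3.9, -0.0]
opening: 0.0305
finger_force: 20.0
```

Call:
move_arm --motion "0.033 0 -0.004 0 0 0 -1; 0.065 0 -0.004 0 0 0 -1; 0.096 0 -0.003 0 0 0 -1; 0.115 0 -0.001 0 0 0 -1; 0.12 0 0 0 0 0 -1; 0.12 0 0 0 0 0 -1"

```text
clock: 15.92
eef_pos: [0.5469, -0.0115, 0.1137]
tool_rot: [-3.141, 0.005, 0.201]
wrist_force: [-16.5, 1.4, 15.3]
opening: 0.0307
finger_force: 20.0
```

Call:
move_arm --motion "0.1 0 0 0 0 0 -0.2; 0.1 0 0 0 0 0 0.2; 0.1 0 0 0 0 0 0.5; 0.1 0 0 0 0 0 0.5; 0.1 0 -0.15 0 0 0 0.5; 0 0 -0.4 0 0 0 0.5; -0.2 0 -0.5 0 0 0 0.5; -0.4 0 -0.5 0 0 0 0.5; -0.4 0 -0.5 0 0 0 0.5"

```text
clock: 17.05
eef_pos: [0.4679, -0.028, 0.2137]
tool_rot: [-3.141, 0.001, 0.2]
wrist_force: [0.2, -0.2, -0.1]
opening: 0.0685
finger_force: 0.0
```

```bash
python3 barfix.py; python3 - <<'E'
from h import *
o=np.array([.6226,.0054]);y=.2077;Rz=np.array([[np.cos(y),-np.sin(y)],[np.sin(y),np.cos(y)]])
f=np.load('w4.npz')
for n in('wrist','side'):
    im,d,T,p=grab(n); P=cloud(d,T,p);L=(P[...,:2]-o)@Rz;Z=P[...,2];hsv=cv2.cvtColor(im,cv2.COLOR_RGB2HSV)
    r=(cv2.inRange(hsv,(0,150,60),(8,255,255))>0)&(abs(L[...,1])<.04)&(L[...,0]<-.03)&(L[...,0]>-.25)&(Z<.2)
    print(n,'ball',r.sum(), np.median(np.c_[L[r],Z[r]],0) if r.any() else '', Z[r].max() if r.any() else '')
    m=(abs(L[...,1])<.008)&(L[...,0]>-.05)&(L[...,0]<.012)&(Z>.072)&(Z<.2)
    print(' arm', m.sum(), np.percentile(Z[m],[5,50,95]) if m.any() else '')
    if n=='side': cv2.imwrite('pics/s6.png',cv2.resize(im[120:270,240:440,::-1],None,fx=4,fy=4))
g=np.array([-.1,.095]);print('button',o+Rz@g)
E
python3 go.py .505 .0777 .12 .2077
```

```text
wrist 5005 x [-0.013   0.0105] y [-0.092   0.0951] slope x/y [-0.002  -0.0013] z [-0.0006  0.0689]
 red y [0.0475 0.0955]
scene 196 x [-0.0162  0.0141] y [-0.0933  0.0968] slope x/y [0.0056 0.0022] z [0.0037 0.0698]
 red y [0.0525 0.0971]
side 239 x [-0.0114  0.0123] y [-0.0912  0.0989] slope x/y [-0.0076  0.0012] z [-0.0007  0.0679]
 red y [0.0499 0.0992]
wrist ball 1107 [-0.08029215 -0.0004243   0.14324296] 0.14855214967814634
 arm 1058 [0.093123   0.09673788 0.10524642]
side ball 80 [-0.07559279  0.00897902  0.13732299] 0.14710345588592222
 arm 114 [0.07767656 0.09091014 0.10299061]
button [0.50515928 0.07773725]
17.3 [ 0.4713 -0.0278  0.2132] shift [ 0.27  -0.483  0.466] turn z -0.014 j [-0.19  0.28  1.71  0.    1.15  1.18]
```

View pics/s6.png

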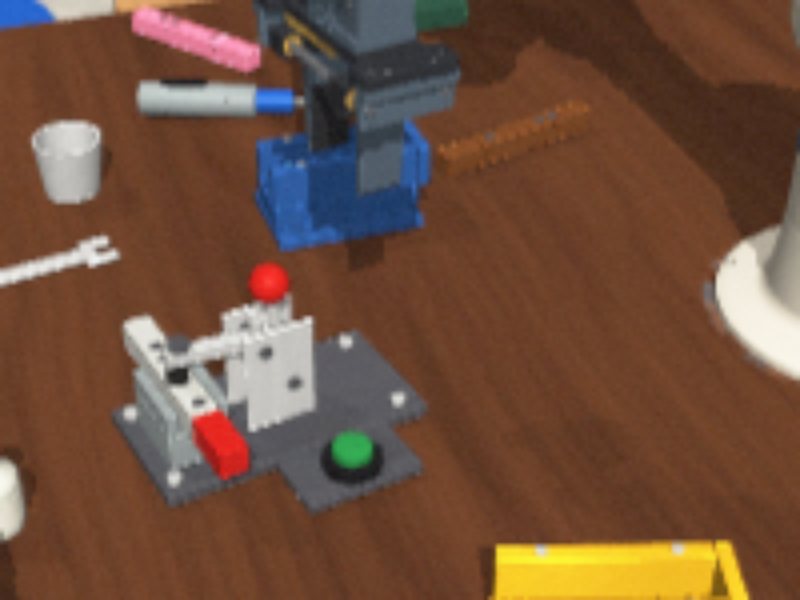

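Call:
move_arm --motion "0.08 -0.16 0 0 0 -0.35 -1; 0.18 -0.32 0 0 0 -0.7 -1; 0.27 -0.48 0 0 0 -1 -1; 0.27 -0.48 0 0 0 -1 -1" --grip_force 20

```text
clock: 17.8
eef_pos: [0.5054, 0.0792, 0.2129]
tool_rot: [-3.141, -0.0, 0.705]
wrist_force: [-0.1, -1.3, 0.5]
opening: 0.0312
finger_force: 0.0
```

Call:
move_arm --motion "0 0 0 0 0 -0.35 -1; 0 0 0 0 0 -0.7 -1; 0 0 0 0 0 -1 -1; 0 0 0 0 0 -1 -1"

```text
clock: 18.3
eef_pos: [0.5045, 0.0766, 0.2131]
tool_rot: [-3.141, 0.0, 1.199]
wrist_force: [0.5, 0.2, -0.8]
opening: 0.0004
finger_force: 0.0
```

Call:
move_arm --motion "0 0 0 0 0 -0.35 -1; 0 0 0 0 0 -0.7 -1; 0 0 0 0 0 -1 -1; 0 0 0 0 0 -1 -1; 0 0 0 0 0 -1 -1"

```text
clock: 18.92
eef_pos: [0.5044, 0.0769, 0.2132]
tool_rot: [-3.141, -0.0, 1.695]
wrist_force: [-0.2, -0.9, 0.0]
opening: 0.0002
finger_force: 0.0
```

```bash
python3 go.py .5052 .0777 .035 1.7785
```

```text
18.925 [0.5044 0.0769 0.2132] shift [0.003 0.004 0.891] turn z -0.167 j [ 0.03  0.33  1.62 -0.    1.18 -0.09]
```

Call:
move_arm --motion "0.003 0.004 0.2 0 0 -0.1 -1; 0.003 0.004 0.45 0 0 -0.1 -1; 0.003 0.004 0.65 0 0 -0.1 -1; 0.003 0.004 0.8 0 0 -0.1 -1; 0.003 0.004 0.88 0 0 -0.1 -1; 0.003 0.004 0.91 0 0 -0.1 -1; 0.003 0.004 0.93 0 0 -0.1 -1; 0.003 0.004 0.93 0 0 -0.1 -1"

```text
clock: 19.92
eef_pos: [0.5051, 0.0778, 0.0277]
tool_rot: [3.141, 0.0, 1.75]
wrist_force: [-2.3, -0.2, 3.6]
opening: 0.0003
finger_force: 1.8
```

Pressing (3.6 N); go further in small steps to the end stop.

Call:
move_arm --motion "0 0 0.01 0 0 0 -1; 0 0 0.02 0 0 0 -1; 0 0 0.025 0 0 0 -1; 0 0 0.025 0 0 0 -1; 0 0 0.025 0 0 0 -1"

```text
clock: 20.55
eef_pos: [0.5055, 0.0778, 0.0258]
tool_rot: [3.139, 0.001, 1.751]
wrist_force: [-18.7, -1.9, 81.1]
opening: 0.0003
finger_force: 40.6
```

Call:
move_arm --motion "0 0 -0.05 0 0 0 -1; 0 0 -0.3 0 0 0 -1; 0 0 -0.6 0 0 0 -1; 0 0 -0.9 0 0 0.15 0; 0 0 -1 0 0 0.5 0.3; 0 0 -1 0 0 0.85 0.5; 0 0 -1 0 0 1 0.5; 0 0 -1 0 0 1 0.5"

```text
clock: 21.55
eef_pos: [0.5053, 0.0778, 0.2228]
tool_rot: [3.141, -0.0, 1.251]
wrist_force: [-0.2, -0.9, 0.1]
opening: 0.0473
finger_force: 0.0
```

```bash
python3 go.py .5436 -.0112 .22 .2077
```

```text
21.55 [0.5053 0.0778 0.2228] shift [-0.362  0.322  0.014] turn z 2.086 j [ 0.04  0.32  1.61 -0.    1.21  0.36]
```

Call:
move_arm --motion "-0.12 0.1 0 0 0 0.35 0.5; -0.24 0.2 0 0 0 0.7 0.5; -0.36 0.32 0 0 0 1 0.5; -0.36 0.32 0 0 0 1 0.5"

```text
clock: 22.05
eef_pos: [0.5441, -0.0124, 0.2224]
tool_rot: [3.141, -0.0, 0.749]
wrist_force: [-0.6, -0.1, -0.2]
opening: 0.0681
finger_force: 0.0
```

Call:
move_arm --motion "0 0 0 0 0 0.35 0.5; 0 0 0 0 0 0.7 0.5; 0 0 0 0 0 1 0.5; 0 0 0 0 0 1 0.5; 0 0 0 0 0 1 0.5"

```text
clock: 22.68
eef_pos: [0.5431, -0.0104, 0.2224]
tool_rot: [-3.142, -0.0, 0.256]
wrist_force: [0.1, 0.4, 0.0]
opening: 0.0684
finger_force: 0.0
```

```bash
python3 go.py .5438 -.0112 .113 .2077
```

```text
22.675 [ 0.5431 -0.0104  0.2224] shift [0.003 0.005 0.547] turn z 0.097 j [-0.13  0.37  1.54  0.    1.23  1.19]
```

Call:
move_arm --motion "0.003 0.005 0.15 0 0 0.1 0.5; 0.003 0.005 0.35 0 0 0.1 0.5; 0.003 0.005 0.5 0 0 0.1 0.5; 0.003 0.005 0.545 0 0 0.1 0.5; 0.003 0.005 0.545 0 0 0.1 0.5; 0.003 0.005 0.545 0 0 0.1 -1; 0.003 0.005 0.545 0 0 0.1 -1; 0.003 0.005 0.545 0 0 0.1 -1; 0.003 0.005 0.545 0 0 0.1 -1; 0.003 0.005 0.545 0 0 0.1 -1; 0.003 0.005 0.545 0 0 0.1 -1" --grip_force 20

```text
clock: 24.05
eef_pos: [0.5443, -0.0119, 0.1135]
tool_rot: [3.141, -0.0, 0.201]
wrist_force: [0.0, -5.2, 3.0]
opening: 0.0306
finger_force: 20.0
```

```bash
python3 - <<'E'
import numpy as np
for t in np.r_[np.arange(1.35,-.01,-.15),-.06]: print(round(t,2),round(.085*(np.cos(1.66)-np.cos(.16+t))/.2,3),round(-.085*(np.sin(.16+t)-np.sin(1.66))/.2,3))
E
```

```text
1.35 -0.064 -0.001
1.2 -0.127 0.008
1.05 -0.188 0.026
0.9 -0.246 0.053
0.75 -0.299 0.088
0.6 -0.346 0.131
0.45 -0.386 0.18
0.3 -0.419 0.235
0.15 -0.443 0.294
0.0 -0.457 0.356
-0.06 -0.461 0.381
```

Call:
move_arm --motion "-0.032 0 -0.001 0 0 0 -1; -0.064 0 -0.001 0 0 0 -1; -0.127 0 0.008 0 0 0 -1; -0.188 0 0.026 0 0 0 -1; -0.246 0 0.053 0 0 0 -1; -0.299 0 0.088 0 0 0 -1; -0.346 0 0.131 0 0 0 -1; -0.386 0 0.18 0 0 0 -1; -0.419 0 0.235 0 0 0 -1; -0.443 0 0.294 0 0 0 -1; -0.457 0 0.352 0 0 0 -1; -0.459 0 0.368 0 0 0 -1; -0.459 0 0.368 0 0 0 -1"

```text
clock: 25.68
eef_pos: [0.4543, -0.0306, 0.0398]
tool_rot: [3.141, -0.001, 0.201]
wrist_force: [0.0, -13.7, -0.0]
opening: 0.0307
finger_force: 20.0
```

Call:
move_arm --motion "0 0 0 0 0 0 -0.2; 0 0 0 0 0 0 0.2; 0 0 0 0 0 0 0.5; 0 0 0 0 0 0 0.5; 0 0 -0.2 0 0 0 0.5; 0 0 -0.5 0 0 0 0.5; 0 0 -0.8 0 0 -0.2 0.5; 0 0 -1 0 0 -0.5 0.5; 0 0 -1 0 0 -0.85 0.5; 0 0 -1 0 0 -1 0.5; 0 0 -1 0 0 -1 0.5"

```text
clock: 27.05
eef_pos: [0.4539, -0.0298, 0.2397]
tool_rot: [-3.141, 0.0, 0.7]
wrist_force: [0.5, -0.4, -0.2]
opening: 0.0682
finger_force: 0.0
```

```bash
python3 barfix.py; python3 - <<'E'
from h import *
o=np.array([.6226,.0054]);y=.2077;Rz=np.array([[np.cos(y),-np.sin(y)],[np.sin(y),np.cos(y)]])
for n in('wrist','side'):
    im,d,T,p=grab(n); P=cloud(d,T,p);L=(P[...,:2]-o)@Rz;Z=P[...,2];hsv=cv2.cvtColor(im,cv2.COLOR_RGB2HSV)
    r=(cv2.inRange(hsv,(0,150,60),(8,255,255))>0)&(abs(L[...,1])<.04)&(L[...,0]<-.03)&(L[...,0]>-.25)&(Z<.2)
    print(n,'ball',r.sum(), np.median(np.c_[L[r],Z[r]],0) if r.any() else '', Z[r].max() if r.any() else '')
    m=(abs(L[...,1])<.015)&(L[...,0]>-.09)&(L[...,0]<.02)&(Z>.1)&(Z<.2)
    if m.any(): print(' arm', m.sum(), np.percentile(np.c_[L[m],Z[m]],[2,98],axis=0))
E
python3 go.py .6365 -.0653 .22 1.7785
```

```text
wrist 4246 x [-0.0123  0.0111] y [-0.0915  0.0942] slope x/y [-0.0149 -0.0011] z [-0.      0.0687]
 red y [0.0477 0.0955]
scene 209 x [-0.0165  0.0142] y [-0.0931  0.0965] slope x/y [0.001  0.0013] z [0.0022 0.0696]
 red y [0.055  0.0974]
side 264 x [-0.0113  0.0126] y [-0.0893  0.0996] slope x/y [0.0022 0.001 ] z [0.0003 0.0675]
 red y [0.0523 0.1002]
wrist ball 518 [-0.17035267  0.0006947   0.07153864] 0.07789385599063081
 arm 973 [[-0.07685736 -0.0080509   0.11202103]
 [-0.03999457  0.00827277  0.1615614 ]]
side ball 72 [-0.16755959  0.00919362  0.06586802] 0.0755548110111266
 arm 136 [[-0.07477793 -0.004015    0.10349497]
 [-0.03878621  0.01040539  0.15943879]]
27.3 [ 0.454  -0.0298  0.2396] shift [0.584 0.723 0.098] turn z -2.158 j [-0.2   0.23  1.71  0.    1.21  0.67]
```

Call:
move_arm --motion "0.18 0.22 0 0 0 -0.35 0.5; 0.38 0.46 0 0 0 -0.7 0.5; 0.58 0.72 0 0 0 -1 0.5; 0.58 0.72 0 0 0 -1 0.5"

```text
clock: 27.8
eef_pos: [0.6387, -0.066, 0.2383]
tool_rot: [3.141, -0.0, 1.202]
wrist_force: [-1.2, 0.2, -1.8]
opening: 0.0686
finger_force: 0.0
```

Call:
move_arm --motion "0 0 0 0 0 -0.35 0.5; 0 0 0 0 0 -0.7 0.5; 0 0 0 0 0 -1 0.5; 0 0 0 0 0 -1 0.5; 0 0 0 0 0 -1 0.5"

```text
clock: 28.42
eef_pos: [0.6352, -0.065, 0.2397]
tool_rot: [-3.141, -0.0, 1.697]
wrist_force: [0.2, 0.3, -0.1]
opening: 0.0684
finger_force: 0.0
```

```bash
python3 go.py .6365 -.0653 .040 1.7785
```

```text
28.425 [ 0.6352 -0.065   0.2397] shift [-0.002  0.006  0.999] turn z -0.164 j [-0.2   0.49  1.27  0.    1.38 -0.32]
```

Call:
move_arm --motion "-0.002 0.006 0.2 0 0 -0.16 0.5; -0.002 0.006 0.45 0 0 -0.16 0.5; -0.002 0.006 0.7 0 0 -0.16 0.5; -0.002 0.006 0.88 0 0 -0.16 0.5; -0.002 0.006 0.98 0 0 -0.16 0.5; -0.002 0.006 0.995 0 0 -0.16 0.5; -0.002 0.006 0.995 0 0 -0.16 -1; -0.002 0.006 0.995 0 0 -0.16 -1; -0.002 0.006 0.995 0 0 -0.16 -1; -0.002 0.006 0.995 0 0 -0.16 -1; -0.002 0.006 0.995 0 0 -0.16 -1; -0.002 0.006 0.995 0 0 -0.16 -1; -0.002 0.006 0.995 0 0 -0.16 -1; -0.002 0.006 0.995 0 0 -0.16 -1" --grip_force 40

```text
clock: 30.18
eef_pos: [0.637, -0.0654, 0.0409]
tool_rot: [3.141, 0.0, 1.781]
wrist_force: [-0.7, -0.5, 5.0]
opening: 0.0237
finger_force: 40.0
```

Call:
move_arm --motion "0 0 -0.08 0 0 0 -1; 0 0 -0.25 0 0 0 -1; 0 0 -0.5 0 0 0 -1; 0 0 -0.75 0 0 0 -1; 0 0 -0.97 0 0 0 -1; 0.1 0 -0.97 0 0 -0.3 -1; 0.4 0 -0.97 0 0 -0.6 -1; 0.7 0 -0.97 0 0 -0.9 -1; 1 0 -0.97 0 0 -1 -1; 1 0 -0.97 0 0 -1 -1"

```text
clock: 31.42
eef_pos: [0.5938, 0.134, 0.2356]
tool_rot: [3.141, -0.001, 2.286]
wrist_force: [0.8, -0.5, -2.0]
opening: 0.0235
finger_force: 40.0
```

```bash
python3 go.py .57 .264 .235 2.88
```

```text
31.425 [0.5938 0.134  0.2356] shift [0.569 0.336 0.003] turn z -1.188 j [ 0.12  0.45  1.36  0.    1.33 -0.59]
```

Call:
move_arm --motion "0.2 0.1 0 0 0 -0.35 -1; 0.4 0.2 0 0 0 -0.7 -1; 0.57 0.34 0 0 0 -1 -1; 0.57 0.34 0 0 0 -1 -1; 0.57 0.34 0 0 0 -1 -1"

```text
clock: 32.05
eef_pos: [0.5725, 0.2603, 0.235]
tool_rot: [-3.141, 0.0, 2.779]
wrist_force: [0.3, -1.4, -2.1]
opening: 0.024
finger_force: 40.0
```

```bash
cat > yel.py <<'E'
from h import *
s=ctrl.observe();print(s['clock'],s['eef_pos'],s['tool_rot'],s['joints'].round(2))
def rack(n,save=None):
    im,d,T,p=grab(n)
    if save: cv2.imwrite('pics/'+save+'.png',im[:,:,::-1]); np.savez(save+'.npz',im=im,d=d,T=T)
    P=cloud(d,T,p); hsv=cv2.cvtColor(im,cv2.COLOR_RGB2HSV); Z=P[...,2]
    m=(cv2.inRange(hsv,(15,110,50),(35,255,255))>0)&(np.hypot(P[...,0]-.395,P[...,1]-.311)<.12)&(d>0)
    for nm,a,b in(('top',.073,.083),('floor',.030,.042),('foot',.006,.02)):
        q=P[m&(Z>a)&(Z<b)]
        if len(q)>30: r=cv2.minAreaRect((q[:,:2]*1000).astype(np.float32)); print(n,nm,len(q),np.round(r[0],1),np.round(r[1],1),round(r[2],2),'z',np.median(q[:,2]).round(4))
rack('wrist','w7');rack('side')
E
python3 yel.py
```

```text
32.05 [0.57249638 0.26029663 0.23500302] [-3.14121180e+00  2.04237321e-04  2.77940962e+00] [ 0.33  0.48  1.31 -0.    1.35 -0.88]
wrist top 1300 [419.9 275.1] [15.1 87.2] 74.25 z 0.0776
wrist floor 308 [416.5 283.6] [ 8.3 99.2] 69.11 z 0.0359
wrist foot 797 [416.  302.8] [100.  109.6] 74.3 z 0.0116
side top 614 [394.8 310.6] [ 69.2 157.5] 74.95 z 0.0763
side floor 262 [396.1 316.3] [ 58.2 157.5] 74.43 z 0.0371
side foot 509 [400.7 310.5] [100.6 146. ] 73.88 z 0.0108
```

View pics/w7.png

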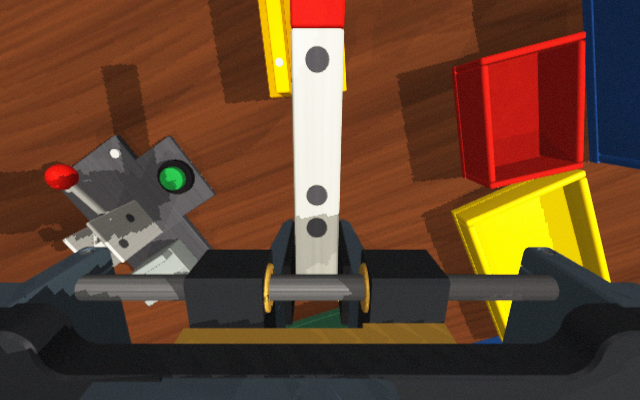

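Wrist view: the held bar runs up column 317 with the red part starting at row 27. The yellow rack is behind it (275,50) and the fixture clamp is open at the left.

```bash
python3 - <<'E'
from h import *
f=np.load('w7.npz');p=ctrl.camera_params('wrist');C=np.array(p['T_tool_cam'])
for u,v in((293,27),(342,27),(298,272),(337,272)):print(ray(u,v,-.028,C,p).round(4))
E
python3 go.py .5111 .2758 .12 2.868
```

```text
[ 0.1194 -0.0105 -0.028 ]
[ 0.1194  0.0111 -0.028 ]
[-0.0029 -0.0105 -0.028 ]
[-0.0029  0.0116 -0.028 ]
32.15 [0.5726 0.2598 0.2349] shift [ 0.316 -0.034  0.575] turn z -0.179 j [ 0.33  0.48  1.31 -0.    1.35 -0.88]
```

Offset 0.0744 confirmed, bar straight. Stage above the slot.

Call:
move_arm --motion "0.15 -0.02 0 0 0 -0.18 -1; 0.316 -0.034 0.1 0 0 -0.18 -1; 0.316 -0.034 0.3 0 0 -0.18 -1; 0.316 -0.034 0.5 0 0 -0.18 -1; 0.316 -0.034 0.575 0 0 -0.18 -1; 0.316 -0.034 0.575 0 0 -0.18 -1; 0.316 -0.034 0.575 0 0 -0.18 -1"

```text
clock: 33.02
eef_pos: [0.5119, 0.2771, 0.1211]
tool_rot: [3.14, 0.002, 2.87]
wrist_force: [0.3, -0.6, -1.4]
opening: 0.0237
finger_force: 40.0
```

```bash
cat > yel2.py <<'E'
from h import *
s=ctrl.observe();print(s['clock'],s['eef_pos'],s['tool_rot'])
im,d,T,p=grab('wrist'); np.savez('w8.npz',im=im,d=d,T=T)
P=cloud(d,T,p); hsv=cv2.cvtColor(im,cv2.COLOR_RGB2HSV); Z=P[...,2]
m=((cv2.inRange(hsv,(15,110,50),(35,255,255))>0)&(np.hypot(P[...,0]-.395,P[...,1]-.311)<.13)&(d>0)&(Z>.073)&(Z<.083)).astype(np.uint8)
k,l,st,_=cv2.connectedComponentsWithStats(m)
for i in range(1,k):
    if st[i,4]>60:
        q=P[l==i]; r=cv2.minAreaRect((q[:,:2]*1000).astype(np.float32)); li=cv2.fitLine((q[:,:2]*1000).astype(np.float32),cv2.DIST_HUBER,0,.01,.01).ravel()
        print('top',st[i,4],np.round(r[0],1),np.round(r[1],1),round(r[2],2),'line',np.degrees(np.arctan(li[1]/li[0])).round(2),'z',np.median(q[:,2]).round(4), 'tool y',np.percentile(((q-T[:3,3])@T[:3,:3])[:,1],[1,99]).round(4))
cv2.imwrite('pics/w8.png',im[:,:,::-1])
E
python3 yel2.py
```

```text
33.025 [0.51186638 0.27710059 0.1211349 ] [3.14033236e+00 1.61967184e-03 2.87024923e+00]
top 3486 [409.1 278.1] [ 15.3 108.4] 74.29 line -15.76 z 0.0777 tool y [-0.1277 -0.0265]
top 3087 [423.2 327.4] [ 14.5 109.2] 74.17 line -15.65 z 0.0778 tool y [-0.1279 -0.0258]
```

View pics/w8.png

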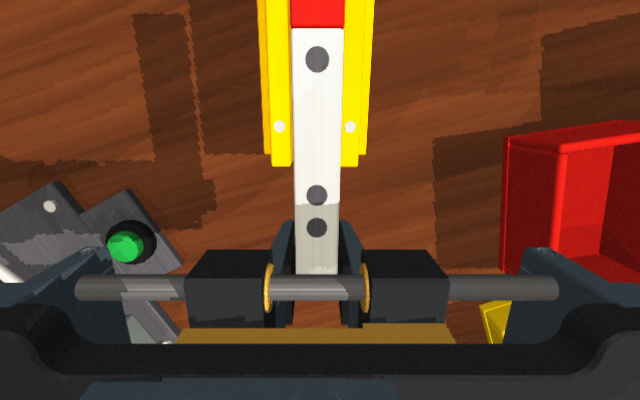

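Bar sits between the two walls (columns 258–374) and is nearly centred; the two walls give origin (0.4396, 0.2961) and yaw −15.7°.

```bash
python3 go.py .5112 .2760 .034 2.8676
```

```text
33.075 [0.5118 0.2772 0.1212] shift [ 0.002 -0.007  0.436] turn z 0.006 j [ 0.39  0.54  1.56 -0.    1.04 -0.91]
```

Call:
move_arm --motion "0.002 -0.006 0.08 0 0 0.006 -1; 0.002 -0.006 0.18 0 0 0.006 -1; 0.002 -0.006 0.28 0 0 0.006 -1; 0.002 -0.006 0.36 0 0 0.006 -1; 0.002 -0.006 0.41 0 0 0.006 -1; 0.002 -0.006 0.425 0 0 0.006 -1; 0.002 -0.006 0.43 0 0 0.006 -1; 0.002 -0.006 0.43 0 0 0.006 -1"

```text
clock: 34.08
eef_pos: [0.5104, 0.276, 0.0341]
tool_rot: [3.141, 0.001, 2.868]
wrist_force: [0.5, 0.8, -1.9]
opening: 0.0239
finger_force: 40.0
```

Call:
move_arm --motion "0 0 0.007 0 0 0 -1; 0 0 0.012 0 0 0 -1; 0 0 0.015 0 0 0 -1; 0 0 0.015 0 0 0 -1"

```text
clock: 34.58
eef_pos: [0.5105, 0.2761, 0.0314]
tool_rot: [3.141, 0.001, 2.868]
wrist_force: [-1.4, -1.5, 10.5]
opening: 0.0236
finger_force: 40.0
```

Down on the floor. Release and retreat upward.

Call:
move_arm --motion "0 0 0 0 0 0 0; 0 0 0 0 0 0 0; 0 0 0 0 0 0 0; 0 0 0 0 0 0 0; 0 0 -0.15 0 0 0 0; 0 0 -0.4 0 0 0 0; 0 0 -0.7 0 0 0 0; 0 0 -1 0 0 0 0; 0 0 -1 0 0 0 0"

```text
clock: 35.7
eef_pos: [0.5122, 0.2769, 0.2355]
tool_rot: [3.137, 0.006, 2.868]
wrist_force: [-0.7, 0.1, -0.6]
opening: 0.0455
finger_force: 0.0
```

```bash
python3 - <<'E'
from h import *
o=np.array([.4396,.2961]);y=-.274;Rz=np.array([[np.cos(y),-np.sin(y)],[np.sin(y),np.cos(y)]])
for n in('wrist','side'):
    im,d,T,p=grab(n); P=cloud(d,T,p);L=(P[...,:2]-o)@Rz;Z=P[...,2];hsv=cv2.cvtColor(im,cv2.COLOR_RGB2HSV)
    m=(Z>.052)&(Z<.068)&(abs(L[...,1])<.0165)&(abs(L[...,0])<.12)&(d>0)&~((hsv[...,0]>14)&(hsv[...,0]<36)&(hsv[...,1]>100))
    r=m&((hsv[...,0]<9)|(hsv[...,0]>171))&(hsv[...,1]>150)
    print(n,m.sum(),'x',np.percentile(L[m][:,0],[1,99]).round(4),'y',np.percentile(L[m][:,1],[2,98]).round(4),'z',np.polyfit(L[m][:,0],Z[m],1).round(4),'red x',np.percentile(L[r][:,0],[1,99]).round(4))
    cv2.imwrite(f'pics/end_{n}.png',im[:,:,::-1])
E
```

```text
wrist 3461 x [-0.0942  0.0909] y [-0.0114  0.0114] z [-0.0001  0.0598] red x [-0.0944 -0.0472]
side 362 x [-0.0924  0.094 ] y [-0.0112  0.0143] z [-0.0048  0.0582] red x [-0.0941 -0.0479]
```

View pics/end_side.png

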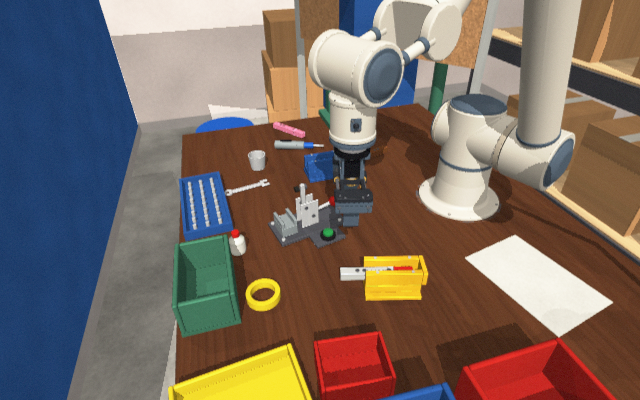

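The bar lies flat in the yellow rack (red end at (403,268), plain end out at (350,273)), the clamp is open and the bystanders are in place. Handing in.

```bash
python3 -c "
from bench import ctrl
print(ctrl.sign_off())"
```

```text
the job is handed in; nothing more can be done
None
```

The job is done and handed in at about 36 s of robot time: the bar was clamped about 2 mm off-centre in the nest, the button was pressed to its stop (81 N peak at the wrist), the clamp is fully open again, and the bar lies flat in the yellow rack, red end in, within about 1 mm of its seat.

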